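# Make up two practice kits for the keyhole-surgery trainer

### The arm

A 6-joint arm with a two-finger parallel gripper is mounted at the origin on the work surface. World frame = base frame: x ahead of the robot, y to its left, z up, the work surface at z = 0. Lengths are in m, angles in rad, forces in N, time in s.
With the tool pointing down it reaches from about 0.25 to 0.775 m from the base axis. Payload 4 kg.
Tool frame: the origin (TCP) lies at the very end of the fingers, on their centre line; the grasp point (between the pads) lies 19 mm behind it; z points along the fingers, y is the line along which they close (so a half turn about z gives the same grasp; the last joint's range is limited). The gripper opens to 94 mm and grips with 3 to 60 N. Pads are 16 mm wide; open, the fingers measure 119 mm over their backs; the gripper's body (75 mm by 177 mm) begins 78 mm behind the grasp point.
Start: joints at [-1.311, 0.087, 1.371, -0, 1.684, -0.103], TCP at [0.195, -0.514, 0.206] pointing down, gripper open.
Joint ranges: [-3.1, 3.1], [-0.76, 2.03], [0.27, 2.55], [-1.08, 4.22], [0.17, 2.65], [-2.57, 2.57]. Speed limits (rad/s): [2.79, 2.79, 3.14, 3.14, 3.14, 3.14].

### API

Orientations are given as [roll, pitch, yaw] about the fixed x, y, z axes, in that order (R = Rz(yaw) Ry(pitch) Rx(roll)).
In Python, from bench import robot gives the robot as it stands. The module is installed in compiled form; this text tells all that it offers.
- The arm moves only by the tool move_arm, never from a script. Its argument "deltas" is one flat list of numbers, 7 for each row, row after row: the turn, a rotation vector about the tool's x, y, z in rad, then the shift along the tool's x, y, z in cm, then the closure, from -1 (fully open) to 1 (shut). A call has 1 to 8 rows; each row is the pose to reach, as a shift and turn from the pose commanded when the call began, along the tool's axes at that moment; what a row does not reach only later rows make up. A row lasts 1/10 s, in which the tool goes at most 50 mm and 8.59 degrees, less where a joint would pass 70% of its speed; a pose out of reach is approached as far as the arm can. A call with a gripper value outside its range is refused whole. The fingers move at their own pace and stop on an object; the grip force is fixed at half the most. Time passes only in rows, so rows that repeat a pose let the fingers close. It gives the time, the measured TCP pose, the force, the opening and the grip force at its end, in the units of the state.
- robot.get_obs(): the state, without advancing time (a new reading comes with each control period).
- robot.snapshot(name): name is "scene" or "top"; returns a dict with "image" (420x560x3 uint8, red, green, blue), "depth" (420x560 float32, m along the optical axis (not along the pixel's ray), 0 where there is no reading), "fov_y" (degrees; the focal length in pixels is half the picture's height over the tangent of half this angle, whatever the lens; pixels are square), "cx", "cy" (the principal point, pixels), "origin" and "orientation" of the camera in the world. Camera axes: x right, y up, looking along -z (the intrinsics and any distortion apply to the point x, -y, -z); pixel columns grow to the right and rows downward; lengths in m; the calibration is good to about 2 mm. A picture is of the moment at which its call begins.
- robot.close_job(): hands the job in; it is judged then, once.
The state is a dict: "time": time; "joint_positions": joint angles; "qvel": joint speeds; "joint_torque": joint torques, N m; "tool_pos": TCP position; "ee_rot": TCP orientation; "wrist_force": force on the tool from outside, world axes, zero at the start; "wrist_torque": the same for the moment, N m; "width": finger opening in m; "finger_force": force on a finger pad.
Only numpy, scipy, OpenCV 4.12 (cv2) and the standard library are available. Lean on these libraries where they do the work, as an engineer would, in place of code of your own. Each camera call takes 0.05 s, during which the arm holds its last target. There are 200 camera calls.

### The job

Make up the two practice kits from the stock in the middle of the bench. For the peg kit, put the flat wide ring over the peg, down on its base, and then the tall sleeve over the same peg so that it stands on the ring. For the tray kit, push the finned comb block fully down into the finned bracket in the tray so that its fins lie between the bracket's fins, and stand the short sleeve upright in the tray's other, empty half.

Things in the scene. Friction and masses are not known exactly. Their poses are not given: they have to be found in the camera images.
- ring_mid (a point): Flat wide ring of black rubber: outside diameter 56 mm, hole 26 mm, height 18 mm. It lies flat on the bench at the start. The point is its centre, half-way up (9 mm above its underside); z is its axis.
- tall_mid (a point): Tall sleeve: grey plastic tube standing upright, outside diameter 36 mm, bore 24 mm (open at both ends), height 56 mm. The point is its centre, 28 mm above its underside; z is its axis.
- short_mid (a point): Short sleeve: grey plastic tube like the tall one but only 30 mm high; outside diameter 36 mm, bore 24 mm. The point is its centre, 15 mm above its underside; z is its axis.
- comb_mid (a point): Grey comb block, 40 (x) by 70 (y) by 48 mm high, standing on four fins 18 mm high, 5 mm thick (tips 3 mm), running along x at y = -24, -8, 8, 24 mm. Above them a back plate 8 mm thick, then a grip bar 18 mm wide (x), 50 mm long (y), from 26 to 48 mm above the underside: pinch it along x. Point: centre, 24 mm above the fin tips. A half turn about z leaves it the same.
- peg_foot (a point): Peg kit base, fixed to the bench: a flat white square board 116 x 116 mm on a black mat (126 x 126 mm), upper face 16 mm above the bench, with one upright white peg at its centre, 10 mm in diameter and 50 mm high above the board. The point is on the peg's axis at the board's upper face; z is up along the peg.
- bracket (a point): Grey finned bracket in one half of the fixed tray; point: its centre on the tray's floor, 4 mm above the bench. Five upright fins 16 mm high, 5 mm thick (tips 3 mm), 36 mm long, run along x at y = -32, -16, 0, 16, 32 mm; gaps 11 mm. In place, the comb block's centre is above the point, its x along this x (either way round), a fin in each of the four gaps, tips on the floor.
- empty_bay (a point): Centre of the empty half of the same aluminium tray, on its floor 4 mm above the bench, 110 mm to +x of the bracket's point (same axes). Free floor 106 mm (x) by 126 mm (y). The tray is 224 (x) by 134 mm (y), walls 4 mm thick, 17 mm above the bench; a divider 13 mm above the bench, 4 mm thick, lies half-way between the two points.
Not all that is in view belongs to the job. What is shaped like the part that bears short_mid but green or purple is not meant. What is shaped like the part that bears comb_mid but orange is not meant.

How it is judged:
At the end, for the whole second after the job is handed in: Ring flat on the board around the peg, tall sleeve upright around the peg on the ring (each within 12 mm of its axis); comb level, fully down (4 mm) in the bracket, within 7 mm across and 12 mm along the fins; short sleeve upright on the floor of the tray's empty half; all at rest (horizontal distance between each of ring_mid, tall_mid and peg_foot below 0.012 m and z of ring_mid in the frame of peg_foot between 0.005 and 0.013 m and angle between each of ring_mid, tall_mid, short_mid's own z axis and vertical below 0.15 rad and z of tall_mid in the frame of peg_foot between 0.042 and 0.05 m and x of comb_mid in the frame of bracket between -0.012 and 0.012 m and y of comb_mid in the frame of bracket between -0.007 and 0.007 m and z of comb_mid in the frame of bracket between 0.02 and 0.028 m and angle between comb_mid's own z axis and vertical below 0.12 rad and x of short_mid in the frame of empty_bay between -0.037 and 0.037 m and y of short_mid in the frame of empty_bay between -0.047 and 0.047 m and z of short_mid in the frame of empty_bay between 0.011 and 0.019 m and linear speed of each of ring, tall, comb, short below 0.02 m/s); the robot touches nothing.
It also fails if it takes over 106 s, if anything falls off the work surface, if the arm or the gripper's body presses on something with over 40 N, if the wrist force passes 120 N, or if a joint passes its speed limit or range.

## Working session

There is one attempt and no reset: what is moved stays moved. The work goes in short steps, Python scripts to look and compute and a tool call to move; the robot and the scene stay as the last step left them, time stands still between calls to the robot, and variables do not carry over. Pictures are saved under pics/ and viewed, at most 14 in all, crops included, and the job is handed in when it is done.

Besides the shell and the picture viewer there is one more tool, called after "Emit:" as name(argument=value, ...), one argument or row to a line, values as JSON. move_arm: Moves the arm, as the interface text tells. Its arguments: {"type":"object","properties":{"deltas":{"type":"array","items":{"type":"number"}}},"required":["deltas"]}

```bash
mkdir -p pics
python3 - <<'E'
from bench import robot
import cv2,pickle
for n in("scene","top"):
    s=robot.snapshot(n);pickle.dump(s,open(n+".pkl","wb"))
    cv2.imwrite(f"pics/{n}0.png",s["image"][:,:,::-1])
    print(n,{k:v for k,v in s.items() if k not in("image","depth")},(s["depth"]>0).mean())
o=robot.get_obs();print(o)
E
```

```text
scene {'fov_y': 42.75885952499058, 'cx': 278.2384647293283, 'cy': 209.66220898541454, 'origin': array([ 1.20920918, -0.66229612,  0.85391449]), 'orientation': array([0.89786383, 0.00495837, 0.86153278])} 0.9852636054421768
top {'fov_y': 46.22168048999641, 'cx': 282.82347847157774, 'cy': 208.98600962007947, 'origin': array([ 0.34148781, -0.00521768,  1.23659973]), 'orientation': array([ 0.10058803,  0.00996415, -1.59969946])} 0.9960076530612245
{'time': 0.1, 'joint_positions': array([-1.31112582e+00,  8.78752178e-02,  1.37205495e+00, -1.42604189e-05,
        1.68357311e+00, -1.03118459e-01]), 'qvel': array([-0.00156835, -0.00130557, -0.0035953 , -0.00255252,  0.00021919,
       -0.00087693]), 'joint_torque': array([ 1.42845562e-03, -3.41254234e+01, -3.03302407e+01,  7.19546014e-02,
        3.04715813e-02, -1.01103665e-04]), 'tool_pos': array([ 0.19504594, -0.51375149,  0.20444885]), 'ee_rot': array([-3.13969072e+00, -1.82574384e-04,  3.62787198e-01]), 'wrist_force': array([-0.05249884,  0.65486161, -0.2088907 ]), 'wrist_torque': array([ 0.01866973, -0.01142252, -0.00319517]), 'finger_force': 0.0, 'width': 0.09405424306807024}
```

View pics/scene0.png

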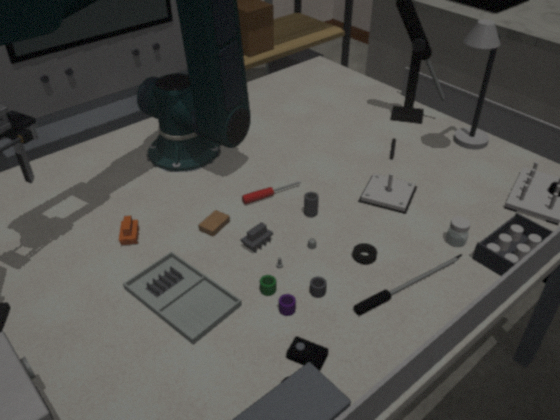

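View pics/top0.png

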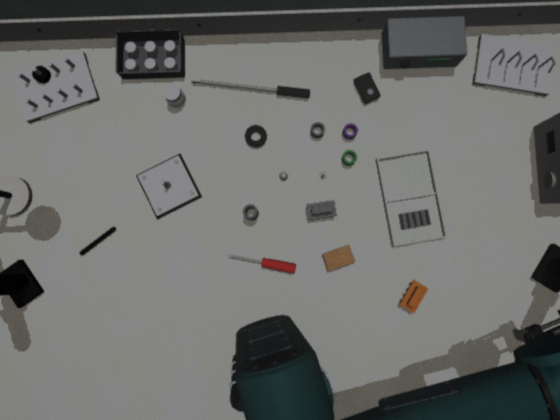

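Scene view: ring (365,254), tall sleeve (311,203), comb (257,236), peg (390,190), tray (182,295). Three short sleeves: green (268,285), purple (287,304), grey (318,287). In the top view these are grey (317,130), purple (350,131) and green (349,158). The grey one fits; the orange comb at top (413,296) is not meant. Next I make enlarged crops to confirm and to read pixels.

```bash
cat > h.py <<'E'
import numpy as np,pickle,cv2
from scipy.spatial.transform import Rotation as R
from scipy.optimize import least_squares
def cam(s):
    f=s["image"].shape[0]/2/np.tan(np.radians(s["fov_y"]/2))
    return f,R.from_euler("xyz",s["orientation"]).as_matrix(),np.array(s["origin"])
def ray(s,u,v):
    f,M,o=cam(s);return o,M@np.array([(u-s["cx"])/f,-(v-s["cy"])/f,-1.])
def at_z(s,u,v,z):
    o,d=ray(s,u,v);return o+d*(z-o[2])/d[2]
def depth_pt(s,u,v):
    o,d=ray(s,u,v);return o+d*s["depth"][int(round(v)),int(round(u))]
def proj(s,p):
    f,M,o=cam(s);c=M.T@(np.asarray(p)-o);return np.array([s["cx"]+f*c[0]/-c[2],s["cy"]-f*c[1]/-c[2]])
def tri(sa,a,sb,b):
    r=least_squares(lambda p:np.r_[proj(sa,p)-a,proj(sb,p)-b],[.5,0,.03]);return r.x,np.abs(r.fun).max()
def cloud(s):
    f,M,o=cam(s);h,w=s["depth"].shape;v,u=np.mgrid[:h,:w]
    d=np.stack([(u-s["cx"])/f,-(v-s["cy"])/f,-np.ones((h,w))],-1)@M.T
    P=o+d*s["depth"][...,None];P[s["depth"]==0]=np.nan;return P
def crop(s,u0,v0,u1,v1,k,name,g=2.2):
    c=cv2.resize(s["image"][v0:v1,u0:u1,::-1],None,fx=k,fy=k,interpolation=cv2.INTER_CUBIC)
    cv2.imwrite("pics/"+name,np.clip(c*g,0,255).astype("uint8"))
load=lambda n:pickle.load(open(n+".pkl","rb"))
E
python3 - <<'E'
from h import *
s,t=load("scene"),load("top")
crop(t,130,110,450,250,2.5,"ctop.png");crop(s,115,165,425,340,2.5,"cscene.png")
for n,c,(u0,v0,u1,v1) in [("bench",t,(285,225,300,240)),("ring",t,(240,120,272,152)),("tall",t,(238,198,265,226)),("short",t,(306,119,329,141)),("comb",t,(302,196,341,224)),("peg",t,(133,150,205,220)),("tray",t,(375,150,445,248))]:
    P=cloud(c)[v0:v1,u0:u1];z=P[...,2];print(n,"zpct",np.nanpercentile(z,[5,50,90,98,100]).round(4))
for n,a,b in [("ring",(256,136),(365,254)),("tall",(251,212),(311,197)),("short",(317,130),(318,283)),("comb",(321,209),(257,230))]:
    x,e=tri(t,a,s,b);print(n,x.round(4),e.round(2))
# distort check
P=cloud(t);print("bench z over image",[depth_pt(t,u,v).round(3).tolist() for u,v in[(110,130),(110,300),(290,240),(460,130),(460,250),(380,350)]])
P=cloud(s);print([depth_pt(s,u,v).round(3).tolist() for u,v in[(340,150),(330,320),(100,300),(230,250)]])
E
```

```text
bench zpct [-0.0036  0.0004  0.0036  0.0055  0.0069]
ring zpct [-0.0025  0.0025  0.0195  0.0216  0.0252]
tall zpct [-0.0029  0.0013  0.0547  0.0586  0.0615]
short zpct [-0.0027  0.002   0.0297  0.0329  0.0348]
comb zpct [-0.0028  0.0034  0.0474  0.0513  0.0544]
peg zpct [-0.0024  0.0042  0.0187  0.0217  0.0712]
tray zpct [-0.0017  0.0041  0.014   0.0198  0.0264]
ring [0.6554 0.0674 0.0094] 0.49
tall [0.4575 0.0817 0.0524] 0.77
short [ 0.6614 -0.0876  0.0256] 0.29
comb [ 0.4596 -0.0895  0.0432] 0.14
bench z over image [[0.684, 0.442, 0.002], [0.252, 0.44, -0.001], [0.388, -0.012, 0.001], [0.655, -0.454, 0.004], [0.351, -0.436, -0.001], [0.112, -0.224, -0.0]]
[[0.297, 0.356, -0.001], [0.735, -0.122, -0.001], [0.38, -0.452, 0.001], [0.436, -0.152, 0.002]]
```

View pics/ctop.png

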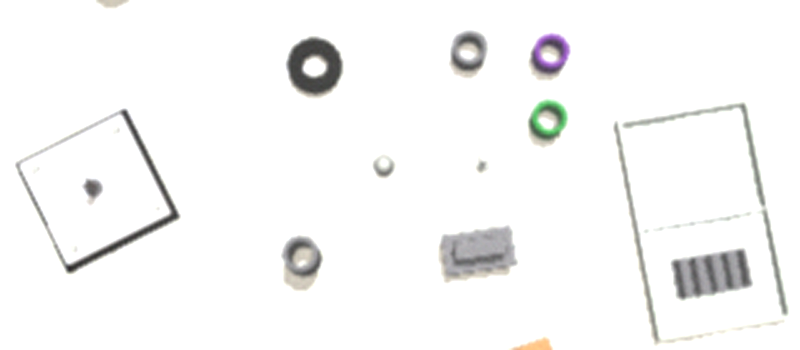

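View pics/cscene.png

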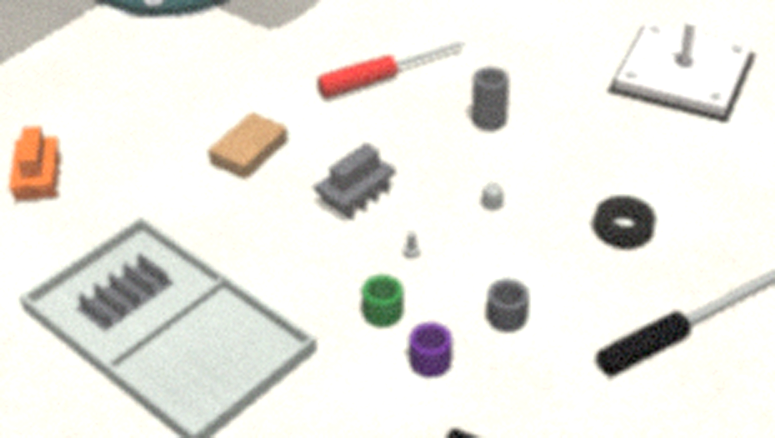

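Run:
```python
from h import *
s,t=load("scene"),load("top")
A=lambda p:np.array(p)/2.5+[130,110]
B=lambda p:np.array(p)/2.5+[115,165]
# centroids of top faces, both clouds
for n,c0,r,z0,z1 in [("ring",(.655,.067),.045,.011,.026),("tall",(.4575,.082),.035,.048,.066),("short",(.661,-.088),.035,.022,.04),("comb",(.46,-.09),.05,.038,.06),("combplate",(.46,-.09),.06,.016,.034),("peg",None,.03,.035,.08)]:
    if c0 is None: c0=at_z(t,*A((93,188)),.04)[:2]
    for c in(t,s):
        P=cloud(c).reshape(-1,3);m=(np.hypot(*(P[:,:2]-c0).T)<r)&(P[:,2]>z0)&(P[:,2]<z1);Q=P[m]
        rc=cv2.minAreaRect(Q[:,:2].astype("f4")*1000) if len(Q)>2 else None
        print(n,len(Q),Q.mean(0).round(4),"top z",np.median(Q[:,2]).round(4),"rect",np.round(np.r_[rc[0],rc[1],rc[2]],1))
print("tray corners tri")
T=[]
for a,b in zip([(657,342),(617,124),(744,105),(786,317)],[(142,222),(315,345),(192,438),(23,300)]):
    x,e=tri(t,A(a),s,B(b));T.append(x);print(x.round(4),e.round(2))
T=np.array(T);print("centre",T.mean(0).round(4),"len",np.linalg.norm(np.diff(T[[0,1,2,3,0]],axis=0)[:,:2],axis=1).round(3))
print("fin patch top",[at_z(t,*A(p),.02).round(4).tolist() for p in[(673,260),(745,250),(750,287),(681,298)]])
print("mat corners",[at_z(t,*A(p),.008).round(4).tolist() for p in[(124,110),(178,215),(70,271),(17,163)]])
```

```text
ring 307 [0.6546 0.0683 0.0181] top z 0.0183 rect [655.1  68.4  54.2  54.3  17.3]
ring 328 [0.6566 0.0654 0.0178] top z 0.0182 rect [655.2  66.4  53.3  54.6  71.5]
tall 98 [0.459  0.0838 0.0562] top z 0.0563 rect [458.5  83.6  31.7  34.4  89.6]
tall 115 [0.46   0.0819 0.0546] top z 0.0551 rect [459.3  82.6  34.4  35.8  51.9]
short 100 [ 0.6638 -0.0884  0.0295] top z 0.0297 rect [663.8 -88.2  34.4  33.8  34.1]
short 159 [ 0.665  -0.0898  0.0288] top z 0.0292 rect [663.7 -89.5  35.6  35.1  80.8]
comb 157 [ 0.4603 -0.0896  0.0484] top z 0.0484 rect [460.5 -90.5  18.5  50.3   7.8]
comb 175 [ 0.4622 -0.0927  0.0471] top z 0.0482 rect [459.7 -91.2  20.9  51.8   8.5]
combplate 302 [ 0.4591 -0.0893  0.0264] top z 0.0266 rect [460.6 -90.1  40.7  69.4   7.2]
combplate 281 [ 0.4691 -0.0967  0.0264] top z 0.0268 rect [459.8 -90.7  43.6  72.6   9.1]
peg 27 [0.5345 0.291  0.0596] top z 0.064 rect [534.9 291.3   9.2   9.2  51.5]
peg 47 [0.5359 0.2908 0.0524] top z 0.0539 rect [534.8 290.1  14.2  10.1  79.6]
tray corners tri
[ 0.3639 -0.2658  0.0086] 0.49
[ 0.5855 -0.2363  0.0079] 0.66
[ 0.6    -0.3662  0.0091] 0.24
[ 0.3841 -0.3954  0.0111] 0.05
centre [ 0.4834 -0.3159  0.0092] len [0.224 0.131 0.218 0.131]
fin patch top [[0.4435, -0.2844, 0.02], [0.4513, -0.3561, 0.02], [0.4145, -0.3588, 0.02], [0.4056, -0.2903, 0.02]]
mat corners [[0.6142, 0.2618, 0.008], [0.5048, 0.2081, 0.008], [0.4514, 0.3174, 0.008], [0.5629, 0.3709, 0.008]]
```

Crops: top crop shows grey short sleeve (468,50), purple (551,53), green (548,119), grey comb (479,254), bracket (712,274), peg (93,188); the scene crop shows the same parts, with the grey sleeve at (507,305), and the grey comb at (355,180) against the orange one at (35,160). The grey sleeve and grey comb are the parts meant. Heights match the text: ring 18, tall 56, short 30, comb 48, peg top about 65 mm. Next I refine the bracket and work out the first move.

```bash
cat > go.py <<'E'
import sys,numpy as np
from bench import robot
from scipy.spatial.transform import Rotation as R
# usage: go.py x y z yaw -> turn (rad) and shift (cm) in tool axes, from the measured pose
o=robot.get_obs();M=R.from_euler("xyz",o["ee_rot"])
T=R.from_euler("xyz",[np.pi,0,float(sys.argv[4])])
d=M.inv().apply(np.array(sys.argv[1:4],float)-o["tool_pos"])*100
print("t",o["time"],"pos",o["tool_pos"].round(4),"rot",o["ee_rot"].round(3),"w",round(o["width"],4))
print("turn",(M.inv()*T).as_rotvec().round(3),"shift cm",d.round(2))
E
python3 - <<'E'
from h import *
s,t=load("scene"),load("top")
Y=np.radians(7.65);c0=np.array([.4289,-.3232]);X=np.array([np.cos(Y),np.sin(Y)]);V=np.array([-X[1],X[0]])
# dark fins on the z=0.02 plane, in bracket axes
for c,n in((t,"top"),(s,"scene")):
    P=cloud(c);q=P[...,:2]-c0;a=q@X;b=q@V
    m=(abs(a)<.035)&(abs(b)<.052)&(P[...,2]>.011)&(P[...,2]<.028);g=c["image"].mean(-1)
    r=cv2.minAreaRect(P[m][:,:2].astype("f4")*1000)
    print(n,m.sum(),"mean ab",a[m].mean().round(4),b[m].mean().round(4),"rng",np.percentile(a[m],[2,98]).round(4),np.percentile(b[m],[2,98]).round(4),np.round([*r[0],*r[1],r[2]],1))
crop(t,385,200,445,245,13,"br.png")
E
python3 go.py .46 -.0906 .15 1.704
```

```text
top 194 mean ab 0.0028 -0.0004 rng [-0.0143  0.0209] [-0.0341  0.0335] [ 426.2 -322.2   47.4   72.9    8.1]
scene 293 mean ab 0.0034 -0.0009 rng [-0.0161  0.021 ] [-0.0356  0.0323] [ 430.6 -323.9   40.5   71.2    8.3]
t 0.1 pos [ 0.195  -0.5138  0.2044] rot [-3.14  -0.     0.363] w 0.0941
turn [-1.000e-03 -1.000e-03 -1.341e+00] shift cm [ 39.79 -30.15   5.51]
```

View pics/br.png

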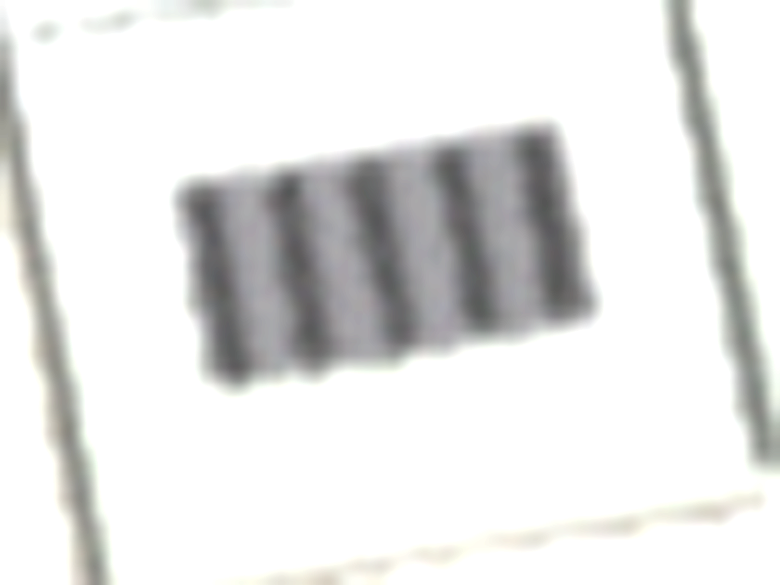

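The crop shows the five bracket fins with corners (185,185), (555,125), (592,310), (215,380), which puts the bracket at about (0.431, -0.323), yaw about 7.8°. I go to the comb.

Emit:
move_arm(
  deltas=[0, 0, -1.34, 39.8, -30.2, 5.4, -1, 0, 0, -1.34, 39.8, -30.2, 5.4, -1, 0, 0, -1.34, 39.8, -30.2, 5.4, -1, 0, 0, -1.34, 39.8, -30.2, 5.4, -1, 0, 0, -1.34, 39.8, -30.2, 5.4, -1, 0, 0, -1.34, 39.8, -30.2, 5.4, -1, 0, 0, -1.34, 39.8, -30.2, 5.4, -1, 0, 0, -1.34, 39.8, -30.2, 5.4, -1],
)

```text
time: 0.9
tool_pos: [0.4065, -0.1751, 0.162]
ee_rot: [-3.142, 0.0, 1.569]
wrist_force: [0.3, -0.2, 0.2]
width: 0.0941
finger_force: 0.0
```

```bash
python3 go.py .46 -.0906 .027 1.707
```

```text
t 0.9 pos [ 0.4065 -0.1751  0.162 ] rot [-3.142  0.     1.569] w 0.0941
turn [-0.     0.    -0.138] shift cm [ 8.46  5.34 13.5 ]
```

Emit:
move_arm(
  deltas=[0, 0, -0.138, 8.4, 5.3, 4, -0.2, 0, 0, -0.138, 8.4, 5.3, 6, -0.2, 0, 0, -0.138, 8.4, 5.3, 6, -0.2, 0, 0, -0.138, 8.4, 5.3, 6, -0.2, 0, 0, -0.138, 8.4, 5.3, 6, -0.2],
)

```text
time: 1.4
tool_pos: [0.4595, -0.0944, 0.1029]
ee_rot: [-3.141, 0.001, 1.701]
wrist_force: [0.6, -0.6, -0.3]
width: 0.0578
finger_force: 0.0
```

```bash
python3 go.py .46 -.0906 .030 1.707
```

```text
t 1.4 pos [ 0.4595 -0.0944  0.1029] rot [-3.141e+00  1.000e-03  1.701e+00] w 0.0578
turn [-0.     0.001 -0.006] shift cm [0.38 0.1  7.29]
```

Emit:
move_arm(
  deltas=[0, 0, 0, 0.2, 0.1, 4, -0.2, 0, 0, 0, 0.2, 0.1, 7, -0.2, 0, 0, 0, 0.2, 0.1, 7.2, -0.2, 0, 0, 0, 0.2, 0.1, 7.2, -0.2, 0, 0, 0, 0.2, 0.1, 7.2, 1, 0, 0, 0, 0.2, 0.1, 7.2, 1, 0, 0, 0, 0.2, 0.1, 7.2, 1, 0, 0, 0, 0.2, 0.1, 7.2, 1],
)

```text
time: 2.2
tool_pos: [0.4611, -0.0916, 0.0314]
ee_rot: [3.14, 0.001, 1.701]
wrist_force: [0.2, -0.6, -0.2]
width: 0.0281
finger_force: 0.0
```

Emit:
move_arm(
  deltas=[0, 0, 0, 0, 0, 0, 1, 0, 0, 0, 0, 0, 0, 1, 0, 0, 0, 0, 0, 0, 1, 0, 0, 0, 0, 0, 0, 1, 0, 0, 0, 0, 0, -3, 1, 0, 0, 0, 0, 0, -7, 1, 0, 0, 0, 0, 0, -7, 1],
)

```text
time: 2.9
tool_pos: [0.4642, -0.0924, 0.1059]
ee_rot: [3.132, 0.005, 1.701]
wrist_force: [0.8, -1.4, -1.0]
width: 0.0177
finger_force: 30.0
```

```bash
python3 go.py .431 -.323 .100 1.707
```

```text
t 2.9 pos [ 0.4642 -0.0924  0.1059] rot [3.132 0.005 1.701] w 0.0177
turn [ 0.01   0.005 -0.006] shift cm [-22.43  -6.29   0.63]
```

Emit:
move_arm(
  deltas=[0, 0, -0.006, -4.5, -1.3, 0.4, 1, 0, 0, -0.006, -9, -2.5, 0.4, 1, 0, 0, -0.006, -13.5, -3.7, 0.4, 1, 0, 0, -0.006, -18, -5, 0.4, 1, 0, 0, -0.006, -22.4, -6.2, 0.4, 1, 0, 0, -0.006, -22.4, -6.2, 0.4, 1, 0, 0, -0.006, -22.4, -6.2, 0.4, 1, 0, 0, -0.006, -22.4, -6.2, 0.4, 1],
)

```text
time: 3.7
tool_pos: [0.4278, -0.3202, 0.0954]
ee_rot: [-3.141, -0.002, 1.707]
wrist_force: [0.1, 0.2, -2.2]
width: 0.0176
finger_force: 30.0
```

```bash
python3 - <<'E'
from h import *
from bench import robot
t=robot.snapshot("top");s=robot.snapshot("scene");pickle.dump(s,open("s2.pkl","wb"))
crop(s,100,180,260,300,5,"c3.png",2.5)
E
python3 go.py .431 -.323 .050 1.707
```

```text
t 3.8 pos [ 0.4282 -0.32    0.0961] rot [-3.141e+00 -1.000e-03  1.709e+00] w 0.0176
turn [-0.    -0.001  0.002] shift cm [-0.34  0.24  4.6 ]
```

View pics/c3.png

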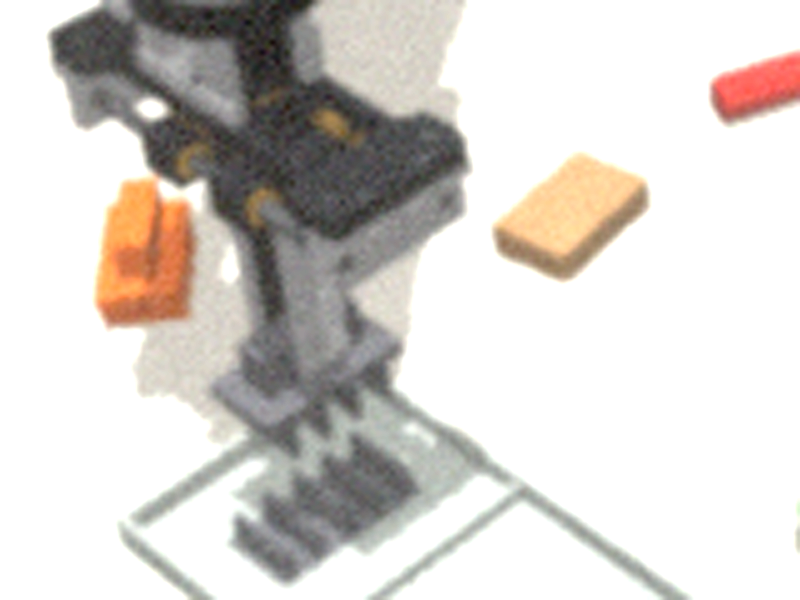

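The crop shows the comb held level at (310,380), just above the bracket fins at (330,510), with matching fin direction. I correct the few mm and lower it.

Emit:
move_arm(
  deltas=[0, 0, 0, -0.4, 0.25, 0, 1, 0, 0, 0, -0.4, 0.25, 2, 1, 0, 0, 0, -0.4, 0.25, 4, 1, 0, 0, 0, -0.4, 0.25, 4, 1, 0, 0, 0, -0.4, 0.25, 4, 1],
)

```text
time: 4.3
tool_pos: [0.4313, -0.3246, 0.0566]
ee_rot: [-3.141, -0.0, 1.708]
wrist_force: [0.7, -0.3, -1.2]
width: 0.0182
finger_force: 30.0
```

Emit:
move_arm(
  deltas=[0, 0, 0, 0, 0, 0.6, 1, 0, 0, 0, 0, 0, 1.2, 1, 0, 0, 0, 0, 0, 1.8, 1, 0, 0, 0, 0, 0, 2.1, 1, 0, 0, 0, 0, 0, 2.1, 1],
)

```text
time: 4.8
tool_pos: [0.4309, -0.3251, 0.0353]
ee_rot: [-3.141, -0.0, 1.707]
wrist_force: [0.1, -0.9, -1.5]
width: 0.018
finger_force: 30.0
```

Emit:
move_arm(
  deltas=[0, 0, 0, 0, 0, 0.2, 1, 0, 0, 0, 0, 0, 0.2, 1, 0, 0, 0, 0, 0, 0.2, -0.2, 0, 0, 0, 0, 0, 0.2, -0.2, 0, 0, 0, 0, 0, 0.2, -0.2, 0, 0, 0, 0, 0, -1, -0.2, 0, 0, 0, 0, 0, -6, -0.2, 0, 0, 0, 0, 0, -9, -0.2],
)

```text
time: 5.6
tool_pos: [0.4317, -0.3257, 0.1289]
ee_rot: [3.14, 0.002, 1.707]
wrist_force: [0.1, -0.3, 0.9]
width: 0.0561
finger_force: 0.0
```

```bash
python3 go.py .6637 -.0888 .12 1.707
```

```text
t 5.6 pos [ 0.4317 -0.3257  0.1289] rot [3.140e+00 2.000e-03 1.707e+00] w 0.0561
turn [ 0.002  0.002 -0.   ] shift cm [20.33 26.2   0.89]
```

Emit:
move_arm(
  deltas=[0, 0, 0, 20.3, 26.2, 0.9, -0.4, 0, 0, 0, 20.3, 26.2, 0.9, -0.4, 0, 0, 0, 20.3, 26.2, 0.9, -0.4, 0, 0, 0, 20.3, 26.2, 0.9, -0.4, 0, 0, 0, 20.3, 26.2, 0.9, -0.4, 0, 0, 0, 20.3, 26.2, 0.9, -0.4, 0, 0, 0, 20.3, 26.2, 0.9, -0.4, 0, 0, 0, 20.3, 26.2, 0.9, -0.4],
)

```text
time: 6.4
tool_pos: [0.6653, -0.0846, 0.1163]
ee_rot: [3.141, -0.001, 1.712]
wrist_force: [0.2, -0.7, 0.5]
width: 0.0655
finger_force: 0.0
```

```bash
python3 - <<'E'
from h import *
from bench import robot
s=robot.snapshot("scene")
P=cloud(s);Y=.136;c0=np.array([.431,-.323]);X=np.array([np.cos(Y),np.sin(Y)]);V=np.array([-X[1],X[0]])
q=P[...,:2]-c0;a=q@X;b=q@V
for n,z0,z1 in(("bar",.042,.075),("plate",.022,.037)):
    m=(abs(a)<.05)&(abs(b)<.06)&(P[...,2]>z0)&(P[...,2]<z1)
    r=cv2.minAreaRect(np.stack([a[m],b[m]],1).astype("f4")*1000);print(n,m.sum(),"z",np.percentile(P[m][:,2],[10,50,90]).round(4),"rect ab",np.round([*r[0],*r[1],r[2]],1))
crop(s,115,230,275,350,5,"c4.png",2.5)
E
python3 go.py .6637 -.0888 .005 1.707
```

```text
bar 227 z [0.0449 0.0519 0.0545] rect ab [-0.3 -0.7 21.4 51.5  1.5]
plate 327 z [0.0262 0.0307 0.0337] rect ab [ 1.8 -1.1 72.3 42.5 88.6]
t 6.45 pos [ 0.664  -0.0867  0.1165] rot [-3.141  0.     1.71 ] w 0.0657
turn [-0.     0.     0.003] shift cm [-0.2  -0.06 11.15]
```

View pics/c4.png

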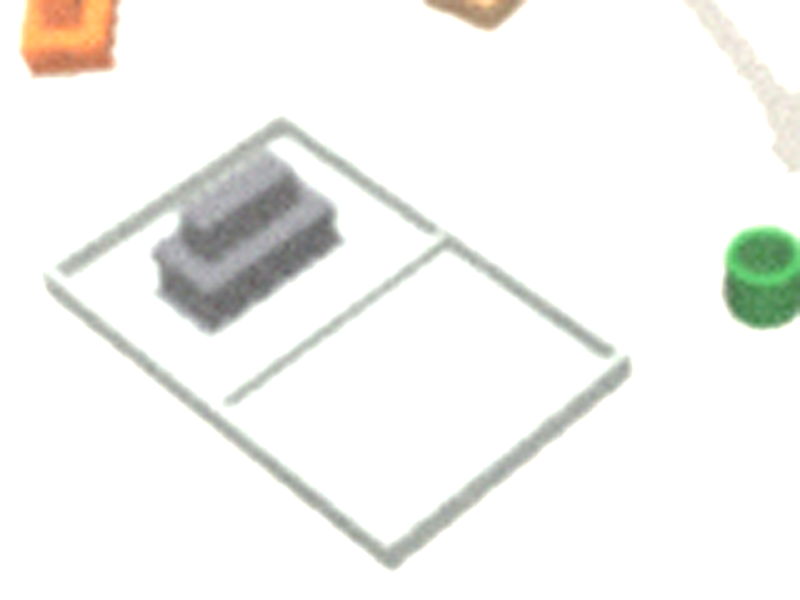

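The comb at (245,240) sits fully down, level and interlocked; its bar top is at 52 mm, as it should be. Now the grey short sleeve.

Emit:
move_arm(
  deltas=[0, 0, 0, -0.1, 0, 5, -0.4, 0, 0, 0, -0.1, 0, 9.5, -0.4, 0, 0, 0, -0.1, 0, 11, -0.4, 0, 0, 0, -0.1, 0, 11, -0.4, 0, 0, 0, -0.1, 0, 11, 1, 0, 0, 0, -0.1, 0, 11, 1, 0, 0, 0, -0.1, 0, 11, 1, 0, 0, 0, -0.1, 0, 11, 1],
)

```text
time: 7.25
tool_pos: [0.664, -0.0897, 0.008]
ee_rot: [3.139, 0.001, 1.707]
wrist_force: [0.7, -0.4, 0.2]
width: 0.0373
finger_force: 0.1
```

Emit:
move_arm(
  deltas=[0, 0, 0, 0, 0, 0, 1, 0, 0, 0, 0, 0, 0, 1, 0, 0, 0, 0, 0, 0, 1, 0, 0, 0, 0, 0, -4, 1, 0, 0, 0, 0, 0, -8, 1, 0, 0, 0, 0, 0, -8, 1],
)

```text
time: 7.85
tool_pos: [0.6672, -0.0902, 0.0939]
ee_rot: [3.13, 0.004, 1.707]
wrist_force: [0.2, 0.7, 0.5]
width: 0.0357
finger_force: 30.0
```

```bash
python3 go.py .541 -.3086 .08 1.707
```

```text
t 7.85 pos [ 0.6672 -0.0902  0.0939] rot [3.13  0.004 1.707] w 0.0357
turn [0.012 0.004 0.   ] shift cm [-19.92 -15.49   1.29]
```

Emit:
move_arm(
  deltas=[0, 0, 0, -5, -3.9, 0, 1, 0, 0, 0, -10, -7.8, 0, 1, 0, 0, 0, -15, -11.6, 0.6, 1, 0, 0, 0, -19.9, -15.4, 1, 1, 0, 0, 0, -19.9, -15.4, 1, 1, 0, 0, 0, -19.9, -15.4, 1, 1, 0, 0, 0, -19.9, -15.4, 1, 1, 0, 0, 0, -19.9, -15.4, 1, 1],
)

```text
time: 8.65
tool_pos: [0.5379, -0.3064, 0.0757]
ee_rot: [-3.141, -0.001, 1.708]
wrist_force: [-1.3, 0.8, -0.5]
width: 0.0357
finger_force: 30.0
```

```bash
python3 go.py .541 -.3086 .0115 1.707
```

```text
t 8.65 pos [ 0.5379 -0.3064  0.0757] rot [-3.141e+00 -1.000e-03  1.708e+00] w 0.0357
turn [-0.    -0.001  0.001] shift cm [-0.27  0.28  6.42]
```

Emit:
move_arm(
  deltas=[0, 0, 0, 0, 0.2, 3, 1, 0, 0, 0, 0, 0.2, 5.3, 1, 0, 0, 0, 0, 0.2, 6, 1, 0, 0, 0, 0, 0.2, 6.3, 1, 0, 0, 0, 0, 0.2, 6.3, 1, 0, 0, 0, 0, 0.2, 6.3, 1],
)

```text
time: 9.25
tool_pos: [0.5408, -0.3075, 0.0151]
ee_rot: [3.14, 0.002, 1.707]
wrist_force: [0.4, 0.8, 0.0]
width: 0.036
finger_force: 30.0
```

Emit:
move_arm(
  deltas=[0, 0, 0, 0, 0, 0.2, 1, 0, 0, 0, 0, 0, 0.4, 1, 0, 0, 0, 0, 0, 0.4, 1, 0, 0, 0, 0, 0, 0.4, 1],
)

```text
time: 9.65
tool_pos: [0.5405, -0.3078, 0.0119]
ee_rot: [3.139, 0.002, 1.707]
wrist_force: [-1.4, 1.4, 5.2]
width: 0.0359
finger_force: 30.0
```

Emit:
move_arm(
  deltas=[0, 0, 0, 0, 0, 0, -0.2, 0, 0, 0, 0, 0, 0, -0.2, 0, 0, 0, 0, 0, 0, -0.2, 0, 0, 0, 0, 0, -2, -0.2, 0, 0, 0, 0, 0, -6, -0.2, 0, 0, 0, 0, 0, -10, -0.5, 0, 0, 0, 0, 0, -12, -0.5],
)

```text
time: 10.35
tool_pos: [0.541, -0.3082, 0.1337]
ee_rot: [3.137, 0.004, 1.707]
wrist_force: [0.8, 0.4, 0.3]
width: 0.0688
finger_force: 0.0
```

```bash
python3 go.py .655 .067 .12 1.707
```

```text
t 10.35 pos [ 0.541  -0.3082  0.1337] rot [3.137 0.004 1.707] w 0.0688
turn [ 0.004  0.004 -0.   ] shift cm [35.64 16.38  1.3 ]
```

Emit:
move_arm(
  deltas=[0, 0, 0, 35.6, 16.4, 1.3, -0.85, 0, 0, 0, 35.6, 16.4, 1.3, -0.85, 0, 0, 0, 35.6, 16.4, 1.3, -0.85, 0, 0, 0, 35.6, 16.4, 1.3, -0.85, 0, 0, 0, 35.6, 16.4, 1.3, -0.85, 0, 0, 0, 35.6, 16.4, 1.3, -0.85, 0, 0, 0, 35.6, 16.4, 1.3, -0.85, 0, 0, 0, 35.6, 16.4, 1.3, -0.85],
)

```text
time: 11.15
tool_pos: [0.654, 0.0704, 0.1159]
ee_rot: [-3.141, -0.0, 1.708]
wrist_force: [0.6, -0.5, -0.0]
width: 0.0867
finger_force: 0.0
```

```bash
python3 go.py .655 .067 .003 1.707
```

```text
t 11.15 pos [0.654  0.0704 0.1159] rot [-3.141 -0.     1.708] w 0.0867
turn [-0.    -0.     0.001] shift cm [-0.35  0.06 11.29]
```

Emit:
move_arm(
  deltas=[0, 0, 0, -0.1, 0, 5, -0.85, 0, 0, 0, -0.1, 0, 9.5, -0.85, 0, 0, 0, -0.1, 0, 10.9, -0.85, 0, 0, 0, -0.1, 0, 11, -0.85, 0, 0, 0, -0.1, 0, 11, 1, 0, 0, 0, -0.1, 0, 11, 1, 0, 0, 0, -0.1, 0, 11, 1, 0, 0, 0, -0.1, 0, 11, 1],
)

```text
time: 11.95
tool_pos: [0.6549, 0.0665, 0.008]
ee_rot: [3.139, 0.0, 1.706]
wrist_force: [-0.1, -0.2, 0.0]
width: 0.0583
finger_force: 0.3
```

Emit:
move_arm(
  deltas=[0, 0, 0, 0, 0, 0, 1, 0, 0, 0, 0, 0, 0, 1, 0, 0, 0, 0, 0, 0, 1],
)

```text
time: 12.25
tool_pos: [0.6548, 0.0665, 0.0078]
ee_rot: [3.14, 0.001, 1.707]
wrist_force: [-1.0, -0.1, 4.9]
width: 0.0559
finger_force: 30.0
```

Emit:
move_arm(
  deltas=[0, 0, 0, 0, 0, -4, 1, 0, 0, 0, 0, 0, -8, 1, 0, 0, 0, 0, 0, -11, 1, 0, 0, 0, 0, 0, -11, 1],
)

```text
time: 12.65
tool_pos: [0.657, 0.067, 0.1224]
ee_rot: [3.131, 0.001, 1.707]
wrist_force: [0.8, -0.0, -0.4]
width: 0.0556
finger_force: 30.0
```

```bash
python3 go.py .5345 .2905 .110 1.707
```

```text
t 12.65 pos [0.657  0.067  0.1224] rot [3.131e+00 1.000e-03 1.707e+00] w 0.0556
turn [ 0.01   0.001 -0.   ] shift cm [23.81 -9.11  1.12]
```

Emit:
move_arm(
  deltas=[0, 0, 0, 5, -1.9, 0, 1, 0, 0, 0, 10, -3.8, 0, 1, 0, 0, 0, 15, -5.7, 0, 1, 0, 0, 0, 20, -7.5, 0.5, 1, 0, 0, 0, 23.8, -8.9, 1, 1, 0, 0, 0, 23.8, -8.9, 1, 1, 0, 0, 0, 23.8, -8.9, 1, 1, 0, 0, 0, 23.8, -8.9, 1, 1],
)

```text
time: 13.45
tool_pos: [0.5335, 0.2894, 0.1051]
ee_rot: [-3.14, 0.001, 1.706]
wrist_force: [0.1, 0.5, -1.0]
width: 0.0558
finger_force: 30.0
```

```bash
python3 - <<'E'
from h import *
from bench import robot
s=robot.snapshot("scene")
crop(s,320,100,480,220,5,"c5.png",2.5)
E
python3 go.py .5345 .2905 .024 1.707
```

```text
t 13.5 pos [0.534  0.2891 0.1056] rot [-3.141e+00  1.000e-03  1.705e+00] w 0.056
turn [-0.001  0.001 -0.002] shift cm [0.14 0.08 8.16]
```

View pics/c5.png

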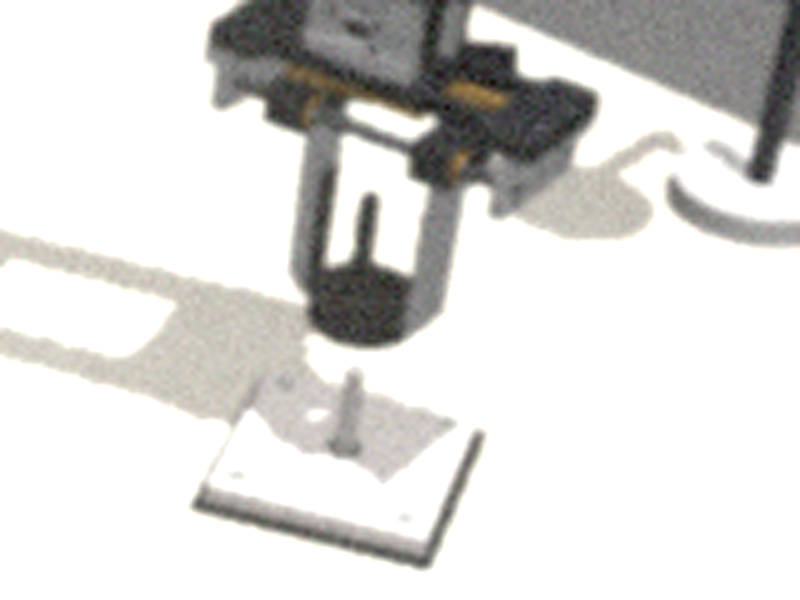

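The crop shows the ring held level at (360,300), above the peg tip at (353,375). I lower it.

Emit:
move_arm(
  deltas=[0, 0, 0, 0.1, 0.1, 2, 1, 0, 0, 0, 0.1, 0.1, 4, 1, 0, 0, 0, 0.1, 0.1, 6, 1, 0, 0, 0, 0.1, 0.1, 7.5, 1, 0, 0, 0, 0.1, 0.1, 7.9, 1, 0, 0, 0, 0.1, 0.1, 7.9, 1, 0, 0, 0, 0.1, 0.1, 7.9, 1],
)

```text
time: 14.2
tool_pos: [0.5353, 0.2915, 0.0285]
ee_rot: [3.14, -0.0, 1.706]
wrist_force: [-0.2, -0.8, -0.6]
width: 0.056
finger_force: 30.0
```

Emit:
move_arm(
  deltas=[0, 0, 0, 0, 0, 0.3, 1, 0, 0, 0, 0, 0, 0.4, 1, 0, 0, 0, 0, 0, 0.4, 1, 0, 0, 0, 0, 0, 0.4, 1],
)

```text
time: 14.6
tool_pos: [0.5347, 0.2918, 0.0239]
ee_rot: [3.141, -0.0, 1.707]
wrist_force: [-1.0, 0.1, 0.2]
width: 0.0559
finger_force: 30.0
```

Emit:
move_arm(
  deltas=[0, 0, 0, 0, 0, 0, -0.6, 0, 0, 0, 0, 0, 0, -0.6, 0, 0, 0, 0, 0, 0, -0.6, 0, 0, 0, 0, 0, -2, -0.6, 0, 0, 0, 0, 0, -6, -0.6, 0, 0, 0, 0, 0, -10, -0.6, 0, 0, 0, 0, 0, -12, -0.6, 0, 0, 0, 0, 0, -12, -0.6],
)

```text
time: 15.4
tool_pos: [0.5367, 0.2926, 0.1484]
ee_rot: [3.133, -0.002, 1.707]
wrist_force: [0.1, 0.2, 0.2]
width: 0.0754
finger_force: 0.0
```

```bash
python3 go.py .459 .083 .12 1.707
```

```text
t 15.4 pos [0.5367 0.2926 0.1484] rot [ 3.133e+00 -2.000e-03  1.707e+00] w 0.0754
turn [ 0.009 -0.002 -0.   ] shift cm [-19.72 -10.56   2.7 ]
```

Emit:
move_arm(
  deltas=[0, 0, 0, -19.7, -10.5, 2.5, -0.6, 0, 0, 0, -19.7, -10.5, 2.5, -0.6, 0, 0, 0, -19.7, -10.5, 2.5, -0.6, 0, 0, 0, -19.7, -10.5, 2.5, -0.6, 0, 0, 0, -19.7, -10.5, 2.5, -0.6, 0, 0, 0, -19.7, -10.5, 2.5, -0.6, 0, 0, 0, -19.7, -10.5, 2.5, -0.6, 0, 0, 0, -19.7, -10.5, 2.5, -0.6],
)

```text
time: 16.2
tool_pos: [0.4572, 0.0831, 0.1179]
ee_rot: [-3.141, -0.001, 1.708]
wrist_force: [-0.8, -0.4, 1.1]
width: 0.0755
finger_force: 0.0
```

```bash
python3 go.py .459 .083 .015 1.707
python3 - <<'E'
from h import *
from bench import robot
for n in("top","scene"):
    P=cloud(robot.snapshot(n))
    for k,c,r,z0,z1 in(("ring",(.5348,.291),.04,.026,.045),("peg",(.5348,.291),.02,.052,.08),("short",(.541,-.308),.035,.024,.045)):
        m=(np.hypot(*np.moveaxis(P[...,:2]-c,-1,0))<r)&(P[...,2]>z0)&(P[...,2]<z1)
        if m.sum()>2:
            q=cv2.minAreaRect(P[m][:,:2].astype("f4")*1000);print(n,k,m.sum(),np.median(P[m],0).round(4),np.round([*q[0],*q[1]],1))
E
```

```text
t 16.2 pos [0.4572 0.0831 0.1179] rot [-3.141e+00 -1.000e-03  1.708e+00] w 0.0755
turn [-0.001 -0.001  0.001] shift cm [-0.04  0.18 10.29]
top ring 333 [0.5346 0.2914 0.0345] [535.3 293.1  54.7  54.3]
top peg 20 [0.5342 0.2918 0.0652] [534.5 292.1   9.3   8.2]
top short 114 [ 0.541  -0.3042  0.0335] [ 541.9 -305.6   32.9   34.4]
scene ring 237 [0.5385 0.2885 0.0343] [536.1 291.4  54.3  57.9]
scene peg 23 [0.5357 0.2916 0.0616] [533.9 292.6   8.9  11.7]
scene short 194 [ 0.5446 -0.3078  0.0334] [ 542.2 -306.1   35.8   35.6]
```

Ring top is at 34 mm around the peg and the short sleeve's top at 34 mm in the bay, both as they should be. Now the tall sleeve.

Emit:
move_arm(
  deltas=[0, 0, 0, 0, 0.1, 4, -0.6, 0, 0, 0, 0, 0.1, 8, -0.6, 0, 0, 0, 0, 0.1, 10.2, -0.6, 0, 0, 0, 0, 0.1, 10.2, -0.6, 0, 0, 0, 0, 0.1, 10.2, 1, 0, 0, 0, 0, 0.1, 10.2, 1, 0, 0, 0, 0, 0.1, 10.2, 1, 0, 0, 0, 0, 0.1, 10.2, 1],
)

```text
time: 17.1
tool_pos: [0.4592, 0.0824, 0.0179]
ee_rot: [3.139, 0.0, 1.707]
wrist_force: [-0.0, 0.2, -0.3]
width: 0.0465
finger_force: 0.0
```

Emit:
move_arm(
  deltas=[0, 0, 0, 0, 0, 0, 1, 0, 0, 0, 0, 0, 0, 1, 0, 0, 0, 0, 0, 0, 1, 0, 0, 0, 0, 0, 0, 1],
)

```text
time: 17.5
tool_pos: [0.4584, 0.0823, 0.0171]
ee_rot: [3.141, 0.0, 1.707]
wrist_force: [-1.3, 0.2, 3.1]
width: 0.0349
finger_force: 30.0
```

Emit:
move_arm(
  deltas=[0, 0, 0, 0, 0, -4, 1, 0, 0, 0, 0, 0, -8, 1, 0, 0, 0, 0, 0, -11, 1, 0, 0, 0, 0, 0, -11, 1, 0, 0, 0, 0, 0, -11, 1],
)

```text
time: 18.0
tool_pos: [0.458, 0.0822, 0.1261]
ee_rot: [3.141, 0.0, 1.707]
wrist_force: [0.2, 0.5, 0.0]
width: 0.0351
finger_force: 30.0
```

```bash
python3 go.py .5345 .2915 .125 1.707
```

```text
t 18.0 pos [0.458  0.0822 0.1261] rot [3.141 0.    1.707] w 0.0351
turn [ 0.  0. -0.] shift cm [19.7  10.41  0.11]
```

Emit:
move_arm(
  deltas=[0, 0, 0, 4.5, 2.4, 0, 1, 0, 0, 0, 9, 4.8, 0, 1, 0, 0, 0, 13.5, 7.2, 0, 1, 0, 0, 0, 17.5, 9.3, 0, 1, 0, 0, 0, 19.7, 10.4, 0, 1, 0, 0, 0, 19.7, 10.4, 0, 1, 0, 0, 0, 19.7, 10.4, 0, 1, 0, 0, 0, 19.7, 10.4, 0, 1],
)

```text
time: 18.8
tool_pos: [0.5335, 0.2901, 0.1249]
ee_rot: [-3.139, 0.001, 1.706]
wrist_force: [0.2, 0.3, 0.3]
width: 0.0348
finger_force: 30.0
```

```bash
python3 - <<'E'
from h import *
from bench import robot
s=robot.snapshot("scene")
crop(s,320,100,480,220,5,"c6.png",2.5)
E
python3 go.py .5345 .2915 .051 1.707
```

```text
t 18.85 pos [0.5338 0.29   0.1255] rot [-3.140e+00  1.000e-03  1.705e+00] w 0.0349
turn [-0.002  0.001 -0.002] shift cm [0.14 0.11 7.45]
```

View pics/c6.png

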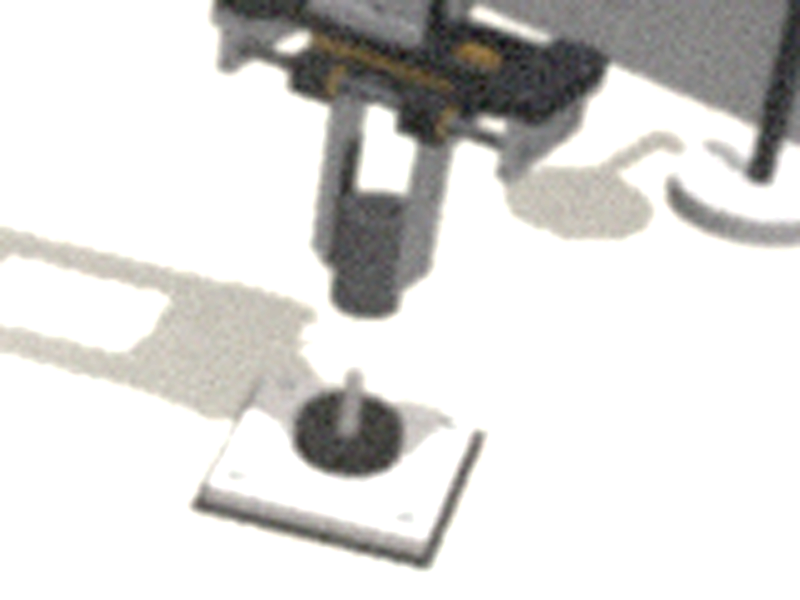

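The crop shows the ring on the board around the peg at (348,430), and the sleeve held upright above it at (367,255). I lower it.

Emit:
move_arm(
  deltas=[0, 0, 0, 0.1, 0, 2, 1, 0, 0, 0, 0.1, 0, 4, 1, 0, 0, 0, 0.1, 0, 5.8, 1, 0, 0, 0, 0.1, 0, 6.9, 1, 0, 0, 0, 0.1, 0, 7.1, 1, 0, 0, 0, 0.1, 0, 7.1, 1, 0, 0, 0, 0.1, 0, 7.1, 1],
)

```text
time: 19.55
tool_pos: [0.535, 0.2926, 0.0568]
ee_rot: [3.139, -0.0, 1.706]
wrist_force: [-1.0, 0.8, -0.6]
width: 0.0351
finger_force: 30.0
```

Emit:
move_arm(
  deltas=[0, 0, 0, 0, 0, 0.3, 1, 0, 0, 0, 0, 0, 0.5, 1, 0, 0, 0, 0, 0, 0.5, 1, 0, 0, 0, 0, 0, 0.5, 1],
)

```text
time: 19.95
tool_pos: [0.5348, 0.2928, 0.0512]
ee_rot: [3.14, -0.0, 1.707]
wrist_force: [0.6, -0.3, 2.7]
width: 0.035
finger_force: 30.0
```

Emit:
move_arm(
  deltas=[0, 0, 0, 0, 0, 0, -0.5, 0, 0, 0, 0, 0, 0, -0.5, 0, 0, 0, 0, 0, 0, -0.5, 0, 0, 0, 0, 0, 0, -0.5, 0, 0, 0, 0, 0, -3, -0.5, 0, 0, 0, 0, 0, -7, -0.5, 0, 0, 0, 0, 0, -11, -0.5, 0, 0, 0, 0, 0, -13, -0.5],
)

```text
time: 20.75
tool_pos: [0.5356, 0.2932, 0.1851]
ee_rot: [3.135, -0.002, 1.707]
wrist_force: [-0.0, -0.2, 0.5]
width: 0.0707
finger_force: 0.0
```

Emit:
move_arm(
  deltas=[0, 0, 0, -20, -10, 0, -0.5, 0, 0, 0, -20, -10, 0, -0.5, 0, 0, 0, -20, -10, 0, -0.5, 0, 0, 0, -20, -10, 0, -0.5, 0, 0, 0, -20, -10, 0, -0.5, 0, 0, 0, -20, -10, 0, -0.5, 0, 0, 0, -20, -10, 0, -0.5, 0, 0, 0, -20, -10, 0, -0.5],
)

```text
time: 21.55
tool_pos: [0.4626, 0.0818, 0.1804]
ee_rot: [3.141, -0.001, 1.708]
wrist_force: [0.8, -0.0, 0.2]
width: 0.0709
finger_force: 0.0
```

Run:
```python
from h import *
from bench import robot
for n in("top","scene"):
    s=robot.snapshot(n);P=cloud(s)
    for k,c,r,z0,z1 in(("tall",(.5348,.291),.04,.08,.105),("ring",(.5348,.291),.04,.026,.045),("short",(.541,-.308),.035,.026,.045),("comb",(.431,-.323),.05,.044,.07)):
        m=(np.hypot(*np.moveaxis(P[...,:2]-c,-1,0))<r)&(P[...,2]>z0)&(P[...,2]<z1)
        if m.sum()>2:
            q=cv2.minAreaRect(P[m][:,:2].astype("f4")*1000);print(n,k,m.sum(),np.median(P[m],0).round(4),np.round([*q[0],*q[1]],1))
crop(s,110,100,450,350,2.35,"c7.png",2.3)
```

```text
top tall 123 [0.535  0.293  0.0904] [535.1 293.4  33.9  34.8]
top ring 208 [0.5261 0.283  0.0347] [533.4 289.2  45.   54.6]
top short 104 [ 0.5429 -0.3059  0.0337] [ 542.  -305.8   33.3   34.5]
top comb 155 [ 0.4327 -0.3232  0.0527] [ 432.8 -323.9   17.3   51.4]
scene tall 118 [0.5359 0.2932 0.0887] [535.5 293.5  33.1  43.3]
scene ring 200 [0.5466 0.28   0.035 ] [539.  288.3  54.5  53.3]
scene short 170 [ 0.5427 -0.307   0.0342] [ 541.1 -306.1   32.5   38.3]
scene comb 216 [ 0.4354 -0.3261  0.0524] [ 432.5 -323.1   21.8   51.7]
```

View pics/c7.png

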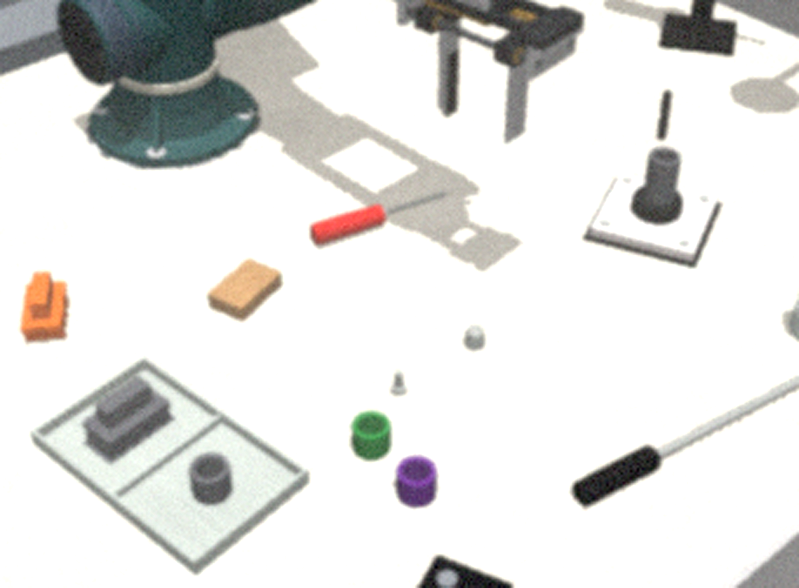

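The picture shows the sleeve on the ring at the peg (660,185), the comb in the bracket (128,415), and the short sleeve in the bay (210,478). The gripper is clear at (485,60), and the heights are right (tall sleeve's top at 90 mm). I hand in.

```bash
python3 -c "
from bench import robot
print(robot.close_job())"
```

```text
the job is handed in; nothing more can be done
None
```

Both kits are made up and the job was handed in at about 22 s of the 106 s allowed; the last images showed every part placed and the gripper clear, but the hand-in returned no verdict.

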